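Unlock and reset a bench balance

ROBOT

A 7-joint arm with a two-finger parallel gripper is mounted at the origin on the work surface. World frame = base frame: x ahead of the robot, y to its left, z up, the work surface at z = 0. Lengths are in m, angles in rad, forces in N, time in s.
With the tool pointing down it reaches from about 0.425 to 0.875 m from the base axis. Payload 8.4 kg.
Tool frame: the origin (TCP) lies midway between the tips of the shut fingers; the grasp point (between the pads) lies ctrl.grip_depth behind it (ctrl.grip_depth is the distance from the TCP to the grasp point, in m); z points along the fingers, x is the direction in which the jaws open and shut, and the axes are right-handed (so a half turn about z gives the same grasp; the last joint's range is limited). The gripper opens to 85 mm and grips with 20 to 120 N. Pads are 22 mm wide; open, the fingers measure 114 mm over their backs; the gripper's body (76 mm by 85 mm) begins 54 mm behind the grasp point. The pads swing forward as they close: fully open they stand 13 mm farther back than shut.
Start: joints at [1.212, 0.333, 0.04, 1.465, -0.013, 1.343, -0.059], TCP at [0.167, -0.628, 0.231] pointing down, gripper open.
Joint ranges: [-2.58, 2.58], [-0.38, 2.09], [-1.3, 1.39], [0.25, 2.4], [-1.5, 4.64], [0.08, 2.09], [-2.65, 2.65]. Speed limits (rad/s): [2.22, 2.22, 2.79, 2.79, 3.14, 3.14, 3.14].

INTERFACE

Orientations are given as a unit quaternion [w, x, y, z].
In Python, from rig import ctrl, status, vision, job gives the robot as it stands. Calls block until the motion is done:
- ctrl.movep(position, orientation): joint-space move of the TCP to a pose.
- ctrl.move_straight(position, rotation=None, v=0.15, f_stop=None): straight line of the TCP; rotation=None keeps the orientation; v is the mean speed in m/s. With f_stop (N) it stops when the force on the tool has changed by that much, and returns True; else False.
- ctrl.goto_joints(angles): joint-space move.
- ctrl.move_gripper(opening, squeeze=None): finger opening in m; squeeze is the grip in N (None keeps the last); returns when the fingers have stopped.
- ctrl.dwell(seconds).
- ctrl.solve_ik(position, orientation): joint angles nearest the present ones, or None.
- status.get_state(): the state.
- vision.get_image(name): name is "scene" or "side" or "wrist"; returns the picture (480x640x3 uint8, blue, green, red); there is no depth.
- vision.calibration(name): a dict with "mtx" (3x3 intrinsics, pixels), "eye" and "attitude" of the camera in the world. Camera axes: x right, y up, looking along -z (the intrinsics and any distortion apply to the point x, -y, -z); pixel columns grow to the right and rows downward; lengths in m; the calibration is good to about 2 mm. A picture is of the moment at which its call begins: read the wrist's pose just before it. calibration takes no time and is no camera call; for the wrist camera it gives the pose at the moment of the call.
A pose or a line that the arm cannot do raises ctrl.PlanningError and nothing moves.
- job.job_done(): hands the job in, once; it reports no verdict.
The state is a dict: "time_s": time; "joint_pos": joint angles; "joint_vel": joint speeds; "joint_torque": joint torques, N m; "position": TCP position; "eef_rot": TCP orientation; "contact_force": force on the tool from outside, world axes, zero at the start; "wrist_torque": the same for the moment, N m; "gripper_width": finger opening in m.
Only numpy, scipy, OpenCV 4.12 (cv2) and the standard library are available. Lean on these libraries where they do the work, as an engineer would, in place of code of your own. Each camera call takes 0.05 s, during which the arm holds its last target.

TASK

The balance on the lab bench has just been moved and has to be reset. Slide its transport-lock shutter by the upright grip all the way to the opposite end stop, so that the recessed reset button underneath is uncovered; then take the stylus from its fork stand, press the button fully down with the stylus tip and hold it down for about a second. Finally hang the stylus upright in the fork again, leave the shutter fully open, and do not disturb the jar, beaker and carton.

Things in the scene. Friction and masses are not known exactly. Their poses are not given: they have to be found in the camera images.
- balance: low white bench balance, fixed, 220 mm deep (x) by 200 wide (y), flat deck 70 mm above the bench. Origin: centre of its underside; x from the front control strip to the back, y left, z up. Round steel pan (110 mm across, top at z 84) centred at x +50. On the front strip, at x -70, the lock shutter runs along y between two low rails (tops at z 76, at x -70 +-26.5), stop blocks at y -80 and +80
- lock (a joint): shutter position, m: 0 = closed, at the stop on the balance's -y side, hiding the button; 0.09 = fully open, at the stop on its +y side. Starts at 0 to 0.015; moves along the balance's +y with 1.5 N of friction, stays where left. Dark steel plate 46 (x) by 56 (y) by 3 mm on the deck; in its middle a black upright grip block 16 mm thick (x), 30 mm long (y)
- lock_grip (a point): centre of the top face of the shutter's black grip block, 37.5 mm above the deck (107.5 mm above the bench); axes as the balance; moves with the shutter
- well (a point): centre of the mouth of the button well, level with the deck (z 70), at x -70, y -45 in the balance's frame; axes as the balance. The well is a round hole 20 mm across with upright walls; the closed shutter hides it
- button_top (a point): centre of the top face of the round grey spring button (17 mm across) at the bottom of the well, 10 mm below the deck when not pressed; moves down with the button
- reset_button (a joint): how far the button is pressed, in m: 0 = up, 0.006 = fully down. Spring: starts to move at about 1.3 N, fully down at about 4 N, returns by itself
- stand: fixed stylus stand: dark base plate 110 by 100 by 14 mm, post at its back (+x), flat aluminium fork with its top 125 mm above the bench (8 mm thick, 50 wide). The slot is 18 mm wide, from x -28 to x +18 mm of the stand's frame, open to the front (-x). Nothing stands higher than the fork. Origin: on the bench under the stylus's seat; z up
- fork_seat (a point): point in the middle of the slot at the level of the fork's top face, 125 mm above the bench, where the stylus axis belongs; the collar rests on the fork there
- stylus: loose stylus 150 mm long, about 80 g, hanging upright in the fork by its collar. Origin: the tip; z from tip to handle. Steel rod 10 mm across from 0 to 85 mm (tapered to 7 mm in the last 4 mm), grey collar 30 mm across from 85 to 90, grey round handle 20 mm across from 90 to 150. Centre of mass about 68 mm from the tip
- stylus_tip (a point): the flat end of the stylus that presses the button
- stylus_collar (a point): on the stylus axis at the underside of the collar, 85 mm from the tip
- stylus_grip (a point): on the stylus axis in the handle, 125 mm from the tip: a good place to grip
- jar: bystander: lidded glass jar, 72 mm across, 90 mm high; origin at the centre of its underside
- beaker: bystander: amber glass beaker, 72 mm across, 90 mm high; origin at the centre of its underside
- carton: bystander: small cardboard carton 70 by 110 by 50 mm; origin at the centre of its underside
- mixer: bystander: blue tube mixer, fixed, 150 mm across, 115 mm high; origin at the centre of its underside
There are look-alikes about, which are no part of the job. What is meant by the stand is not red, and is the smaller of those in its own colour. What is shaped like the stylus but purple is not meant.

How it is judged:
On the way, in this order (a step that is already met when the one before it is completed fails the run):
1. the shutter is slid open to its far end stop (value of joint lock above 0.085 m), for 0.1 s.
2. with the shutter open, the button is held fully down by the stylus for half a second (value of joint reset_button above 0.0045 m and contact force between stylus and reset_button above 0.5 N and value of joint lock above 0.08 m), for 0.5 s.
At the end, for the whole second after the job is handed in: The shutter is within 5 mm of its far end stop, the button has sprung back up (within 1.5 mm), and the stylus hangs at rest in the fork: handle up, within 0.2 rad of upright, collar lying on the fork (within 5 mm in height) and within 22 mm of the seat along the slot, 8 mm across it (value of joint lock above 0.085 m and value of joint reset_button below 0.0015 m and horizontal distance between stylus_collar and fork_seat below 0.022 m and y of stylus_collar in the frame of stand between -0.008 and 0.008 m and z of stylus_collar in the frame of stand between 0.12 and 0.13 m and angle between stylus's own z axis and vertical below 0.2 rad and linear speed of stylus below 0.03 m/s); the robot touches nothing.
It fails at once if the jar is moved more than 20 mm (distance of jar from where it was at the start of the episode above 0.02 m).
It fails at once if the beaker is moved more than 20 mm (distance of beaker from where it was at the start of the episode above 0.02 m).
It fails at once if the carton is moved more than 20 mm (distance of carton from where it was at the start of the episode above 0.02 m).
It also fails if it takes over 64 s, if anything falls off the work surface, if the arm or the gripper's body presses on something with over 40 N, if the wrist force passes 120 N, or if a joint passes its speed limit or range.

## Working session

There is one attempt and no reset: what is moved stays moved. The work goes in short steps, each a Python script; the robot and the scene stay as the last script left them, time stands still between calls to the robot, and variables do not carry over. Pictures are saved under pics/ and viewed, and the job is handed in when it is done.

```bash
ls; mkdir -p pics; python3 - <<'E'
from rig import ctrl,status,vision,job
import cv2
for n in ("scene","side","wrist"):
    c=vision.calibration(n); im=vision.get_image(n); cv2.imwrite(f"pics/{n}0.png",im); print(n,c)
print(status.get_state(), ctrl.grip_depth)
E
```

```text
pics
scene {'mtx': array([[456.74521905,   0.        , 321.33599075],
       [  0.        , 456.74521905, 241.39755202],
       [  0.        ,   0.        ,   1.        ]]), 'eye': array([ 1.22578718, -0.28235806,  0.90108704]), 'attitude': array([0.77352656, 0.30125173, 0.19304422, 0.52310419])}
side {'mtx': array([[590.68261657,   0.        , 320.17670431],
       [  0.        , 590.68261657, 242.3498964 ],
       [  0.        ,   0.        ,   1.        ]]), 'eye': array([0.1469075 , 0.81121622, 1.20771938]), 'attitude': array([-0.22706038, -0.07924824,  0.32213216,  0.91563867])}
wrist {'mtx': array([[358.64767791,   0.        , 316.15873183],
       [  0.        , 358.64767791, 232.97823988],
       [  0.        ,   0.        ,   1.        ]]), 'eye': array([ 0.23949887, -0.60796406,  0.37343792]), 'attitude': array([ 0.78377555, -0.11855831,  0.0913221 , -0.6027438 ])}
{'time_s': 0.15, 'joint_pos': array([ 1.2117911 ,  0.33375403,  0.03992473,  1.46605167, -0.01338502,
        1.34327778, -0.05852161]), 'joint_vel': array([ 0.00173357, -0.00131758, -0.00025811, -0.00137863,  0.00062582,
       -0.00048002, -0.00036511]), 'joint_torque': array([ 2.10766098e-03, -6.59041429e+01,  1.36718106e+00, -4.05867863e+01,
        1.69844268e-02,  9.68123699e-03, -1.32967403e-05]), 'position': array([ 0.16683782, -0.6278726 ,  0.23063083]), 'eef_rot': array([-3.27759803e-04,  7.92721215e-01, -6.09584039e-01, -5.17364557e-04]), 'contact_force': array([-0.35806233,  0.43283514,  0.11748002]), 'wrist_torque': array([-0.01885664, -0.02369361, -0.0206989 ]), 'gripper_width': 0.08528585043447884} 0.0187
```

View pics/scene0.png

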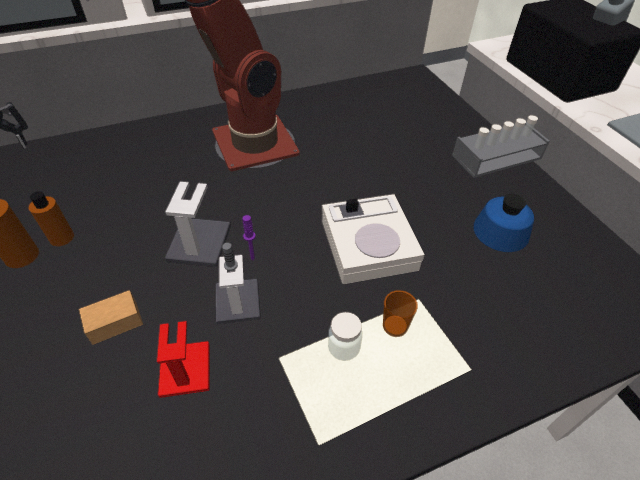

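View pics/side0.png

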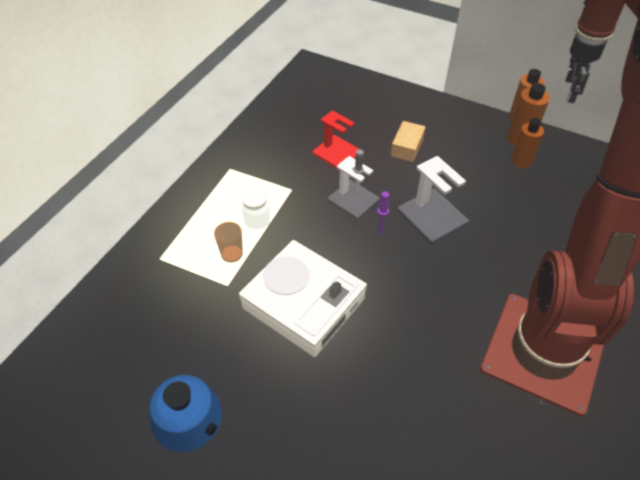

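View pics/wrist0.png

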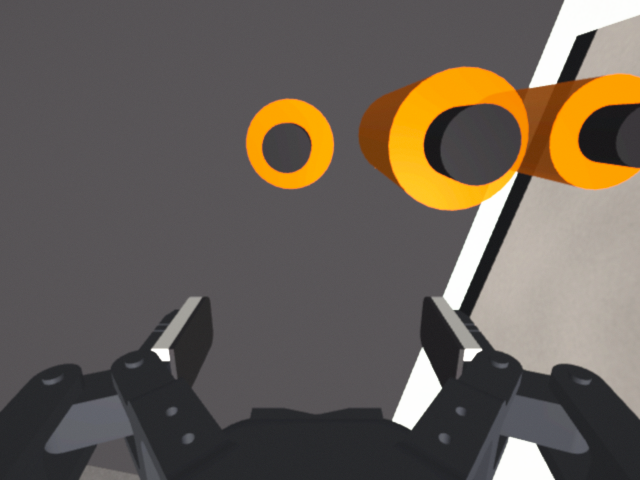

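```bash
cat > h.py <<'E'
import numpy as np, cv2
from scipy.spatial.transform import Rotation as R
def Rm(q): q=np.asarray(q); return R.from_quat([q[1],q[2],q[3],q[0]]).as_matrix()
def q_down(yaw):  # tool z down, tool x (jaw dir) at yaw in world
    x=np.array([np.cos(yaw),np.sin(yaw),0]); z=np.array([0,0,-1.]); y=np.cross(z,x)
    q=R.from_matrix(np.c_[x,y,z]).as_quat(); return np.array([q[3],q[0],q[1],q[2]])
def ray(c,uv):
    K=c["mtx"]; d=np.array([(uv[0]-K[0,2])/K[0,0],-(uv[1]-K[1,2])/K[1,1],-1.]); d=Rm(c["attitude"])@d
    return np.asarray(c["eye"]),d/np.linalg.norm(d)
def plane(c,uv,z):
    e,d=ray(c,uv); return e+d*(z-e[2])/d[2]
def proj(c,p):
    v=Rm(c["attitude"]).T@(np.asarray(p)-c["eye"]); K=c["mtx"]
    return np.array([K[0,2]+K[0,0]*v[0]/-v[2],K[1,2]+K[1,1]*v[1]/v[2]])
def tri(c1,u1,c2,u2):
    e1,d1=ray(c1,u1);e2,d2=ray(c2,u2)
    s=np.linalg.lstsq(np.c_[d1,-d2],e2-e1,rcond=None)[0]
    a=e1+s[0]*d1;b=e2+s[1]*d2; return (a+b)/2,np.linalg.norm(a-b)
E
python3 - <<'E'
import cv2,numpy as np
a=cv2.imread("pics/scene0.png");b=cv2.imread("pics/side0.png")
def cr(im,x,y,w,h,s): return cv2.resize(im[y:y+h,x:x+w],None,fx=s,fy=s,interpolation=cv2.INTER_CUBIC)
cv2.imwrite("pics/c1.png",np.hstack([cr(a,200,230,80,100,5),cr(b,320,140,80,100,5)]))
cv2.imwrite("pics/c2.png",np.hstack([cr(a,310,185,130,105,3),cr(b,235,235,140,105,3)]))
E
```

```text
(no output)
```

View pics/c1.png

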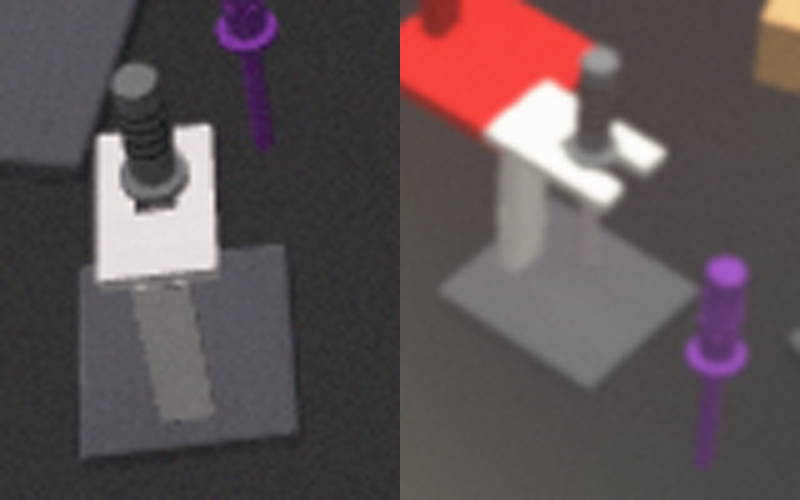

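View pics/c2.png

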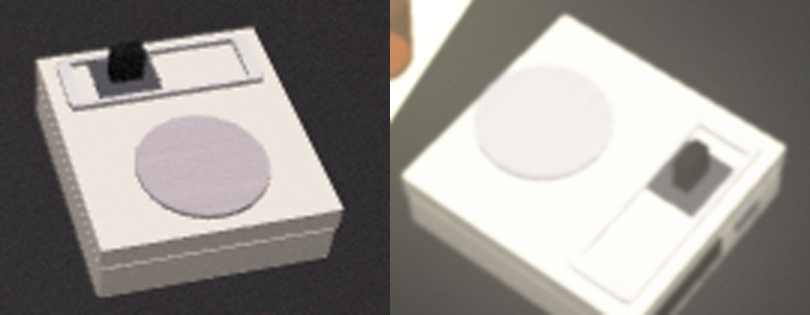

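```bash
python3 - <<'E'
from rig import vision
from h import *
S=vision.calibration("scene");D=vision.calibration("side")
f=lambda u,o,s:(u[0]/s+o[0],u[1]/s+o[1])
print("deck scene");
for u in [(37,60),(253,28),(343,210),(102,252)]: print(plane(S,f(u,(310,185),3),.07).round(4))
print("deck side")
for u in [(565,14),(785,150),(402,175)]: print(plane(D,f((u[0]-390,u[1]),(235,235),3),.07).round(4))
print("pan", plane(S,f((203,165),(310,185),3),.084).round(4), plane(D,f((543-390,122),(235,235),3),.084).round(4))
print("plate scene"); 
for u in [(90,63),(103,97),(161,88)]: print(plane(S,f(u,(310,185),3),.073).round(4))
print("gripside", plane(D,f((695-390,145),(235,235),3),.1075).round(4))
print("fork scene")
for u in [(95,135),(212,125),(216,272),(98,280)]: print(plane(S,f(u,(200,230),5),.125).round(4))
print("fork side")
for u in [(486,130),(608,203),(664,152),(545,82)]: print(plane(D,f((u[0]-400,u[1]),(320,140),5),.125).round(4))
print("handle top", plane(S,f((135,77),(200,230),5),.19).round(4),plane(D,f((598-400,58),(320,140),5),.19).round(4))
print("collar top", plane(S,f((153,174),(200,230),5),.13).round(4),plane(D,f((594-400,148),(320,140),5),.13).round(4))
print("base")
for u in [(80,268),(285,246),(298,430),(80,457)]: print(plane(S,f(u,(200,230),5),.014).round(4))
print("purple top/collar/tip")
for a,b in [((249,216),(385,193)),((249,235.5),(383.5,211)),((253,258),(381,232.5))]: print(tri(S,a,D,b))
for n,u,z in [("jar",(346,323),.09),("beaker",(400,301),.09),("carton",(108,304),.05),("bigfork",(187,198),.15)]: print(n,plane(S,u,z).round(3))
E
```

```text
deck scene
[0.4217 0.0638 0.07  ]
[0.4537 0.2614 0.07  ]
[0.6705 0.2258 0.07  ]
[0.639  0.0291 0.07  ]
deck side
[0.6348 0.0267 0.07  ]
[0.4165 0.0653 0.07  ]
[0.6672 0.2243 0.07  ]
pan [0.5971 0.1363 0.084 ] [0.5907 0.1385 0.084 ]
plate scene
[0.4449 0.1043 0.073 ]
[0.4874 0.0978 0.073 ]
[0.4955 0.1488 0.073 ]
gripside [0.4695 0.1175 0.1075]
fork scene
[ 0.546  -0.2346  0.125 ]
[ 0.5592 -0.1851  0.125 ]
[ 0.638  -0.2055  0.125 ]
[ 0.6239 -0.2523  0.125 ]
fork side
[ 0.6319 -0.2057  0.125 ]
[ 0.5524 -0.1871  0.125 ]
[ 0.5425 -0.2345  0.125 ]
[ 0.6206 -0.253   0.125 ]
handle top [ 0.5783 -0.2158  0.19  ] [ 0.5763 -0.2174  0.19  ]
collar top [ 0.581  -0.2169  0.13  ] [ 0.574  -0.2153  0.13  ]
base
[ 0.5277 -0.2543  0.014 ]
[ 0.551  -0.1592  0.014 ]
[ 0.6535 -0.1842  0.014 ]
[ 0.6312 -0.2792  0.014 ]
purple top/collar/tip
(array([ 0.47359083, -0.14469243,  0.15488854]), np.float64(0.005936076940940016))
(array([ 0.47160699, -0.1494609 ,  0.08686341]), np.float64(0.0019667233053428765))
(array([ 0.47134781, -0.14847772,  0.00191913]), np.float64(0.0036352108420772554))
jar [ 0.784 -0.033  0.09 ]
beaker [0.777 0.098 0.09 ]
carton [ 0.524 -0.49   0.05 ]
bigfork [ 0.359 -0.263  0.15 ]
```

```bash
cat >> h.py <<'E'
BY=-0.16; BC=np.array([.544,.145]); 
def rot(a): return np.array([[np.cos(a),-np.sin(a)],[np.sin(a),np.cos(a)]])
def bal(x,y,z): return np.r_[BC+rot(BY)@[x,y],z]
SY=-0.238; SEAT=np.array([.5772,-.2167])
E
python3 - <<'E'
from rig import ctrl,status,vision
from h import *
p=status.get_state()["position"]; q=status.get_state()["eef_rot"]
ctrl.move_straight(np.r_[p[:2],.32],v=.2)
for yaw in (BY,BY+np.pi):
    print(yaw, ctrl.solve_ik(bal(-70e-3,-.042,.25),q_down(yaw)))
E
```

```text
-0.16 [ 0.74655787  0.04683238 -1.08641002  1.7892636   0.04266593  1.3307187
 -0.50955076]
2.981592653589793 [-1.34303516 -0.10926758  0.9647283   1.86725952  0.09224978  1.33770354
  2.5791164 ]
```

```bash
python3 - <<'E'
from rig import ctrl,status,vision
from h import *
j=np.array(status.get_state()["joint_pos"]); print(j.round(3))
j[0]=-.2; ctrl.goto_joints(j)
s=status.get_state();print(s["position"],s["eef_rot"],s["time_s"])
print(ctrl.solve_ik(bal(-.07,-.042,.25),q_down(BY)))
ctrl.movep(bal(-.07,-.042,.25),q_down(BY))
s=status.get_state();print(s["position"],s["joint_pos"].round(3),s["time_s"])
import pickle
c=vision.calibration("wrist"); im=vision.get_image("wrist"); cv2.imwrite("pics/w1.png",im); pickle.dump(c,open("w1.pkl","wb"))
for n,p in dict(well=bal(-.07,-.045,.07),grip=bal(-.07,-.042,.1075),c1=bal(-.11,-.1,.07),c2=bal(-.11,.1,.07),c3=bal(.11,.1,.07)).items(): print(n,proj(c,p).round(1))
E
```

```text
[ 1.208  0.306  0.046  1.323 -0.014  1.513 -0.058]
[0.64669646 0.06162027 0.31992796] [1.79586439e-04 9.98869470e-01 4.75368012e-02 4.96604510e-05] 3.6917
[-3.33955236e-01 -1.72419106e-02  1.36987992e-03  1.83092636e+00
  2.43323853e-05  1.32790819e+00 -4.92591412e-01]
[0.46935311 0.11426602 0.25088484] [-0.333 -0.017  0.002  1.829  0.     1.328 -0.491] 4.5
well [314.9 210.6]
grip [314.9 217.9]
c1 [273.9 265.7]
c2 [265.1  35.8]
c3 [537.2  35.9]
```

View pics/w1.png

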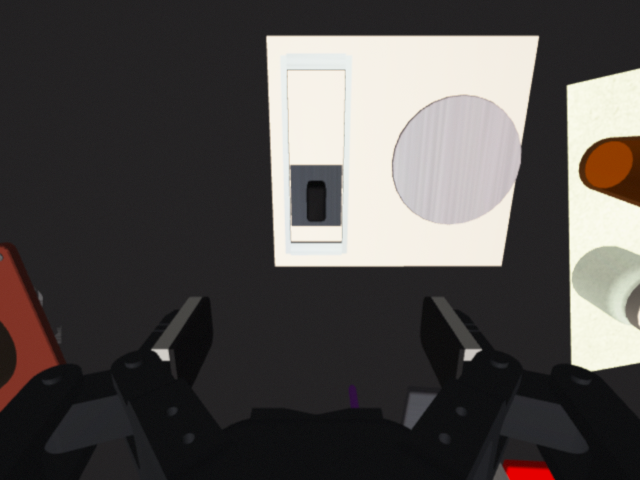

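```bash
python3 - <<'E'
from h import *
import pickle
c=pickle.load(open("w1.pkl","rb"))
def inb(p): return rot(-BY)@(p[:2]-BC)
for u in [(291.5,165),(341.5,165),(291,226),(341,226)]: print(inb(plane(c,u,.073)).round(4))
for u in [(275,266),(266.5,36),(538,36),(501,266)]: print("deck",inb(plane(c,u,.07)).round(4))
print(inb(plane(c,(316.5,201),.1075)))
E
```

```text
[-0.0906 -0.0028]
[-0.0464 -0.0028]
[-0.0923 -0.059 ]
[-0.0457 -0.059 ]
deck [-0.1089 -0.1003]
deck [-0.1089  0.0999]
deck [0.1107 0.0999]
deck [ 0.1113 -0.1006]
[-0.06864427 -0.0278306 ]
```

```bash
sed -i 's/^BY=.*/BY=-0.16; BC=np.array([.545,.145])/' h.py; python3 - <<'E'
from rig import ctrl,status,vision
from h import *
ctrl.move_gripper(.045,20)
ctrl.movep(bal(-.07,-.031,.15),q_down(BY))
print(ctrl.move_straight(bal(-.07,-.031,.083),v=.08,f_stop=8), status.get_state()["position"])
ctrl.move_gripper(.0,30)
s=status.get_state();print(s["gripper_width"],s["contact_force"].round(1),s["time_s"],s["position"])
E
```

```text
False [0.47136265 0.12567718 0.08351082]
0.015271141372516521 [-1.2 -1.2  4.2] 6.8583 [0.47121587 0.12568637 0.08351949]
```

```bash
python3 - <<'E'
from rig import ctrl,status,vision
from h import *
inb=lambda p: rot(-BY)@(np.array(p)[:2]-BC)
r=ctrl.move_straight(bal(-.07,.052,.083),v=.06,f_stop=10)
s=status.get_state();print(r,inb(s["position"]),s["contact_force"].round(1),s["time_s"],s["gripper_width"])
E
```

```text
True [-0.06977289  0.04507759] [-2.6 -2.9  6.8] 8.0333 0.01543696445573483
```

```bash
python3 - <<'E'
from rig import ctrl,status,vision
from h import *
import pickle
ctrl.dwell(.2)
ctrl.move_gripper(.045,20)
p=status.get_state()["position"]
ctrl.move_straight(np.r_[p[:2],.15],v=.15)
ctrl.movep(bal(-.07,-.045,.27),q_down(BY))
c=vision.calibration("wrist"); im=vision.get_image("wrist"); cv2.imwrite("pics/w2.png",im); pickle.dump(c,open("w2.pkl","wb"))
print(proj(c,bal(-.07,-.045,.07)),proj(c,bal(-.07,-.045,.06)),proj(c,bal(-.07,.045,.073)),status.get_state()["time_s"])
E
```

```text
[317.02077631 203.16267122] [316.99790897 200.98228108] [317.0544919  104.95442939] 9.925
```

View pics/w2.png

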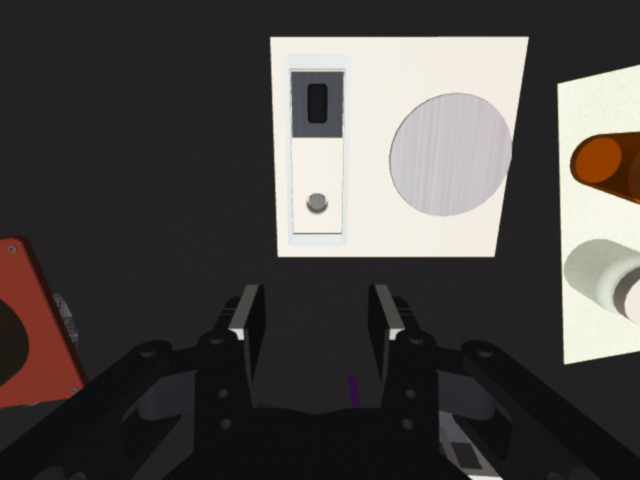

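```bash
python3 - <<'E'
from rig import ctrl,status,vision
from h import *
import pickle
ctrl.movep(np.r_[SEAT+rot(SY)@[0,-.05],.32],q_down(SY))
c=vision.calibration("wrist"); im=vision.get_image("wrist"); cv2.imwrite("pics/w3.png",im); pickle.dump(c,open("w3.pkl","wb"))
f=lambda x,y,z: proj(c,np.r_[SEAT+rot(SY)@[x,y],z]).round(1)
print(f(-.028,-.025,.125),f(-.028,.025,.125),f(0,0,.19),f(0,0,.13),status.get_state()["time_s"],status.get_state()["joint_pos"].round(2))
E
```

```text
[286.9 180.5] [285.6 125.1] [316.8 160.8] [316.6 153.9] 11.4333 [ 0.02  0.26  0.43  1.41 -0.11  1.5   0.22]
```

View pics/w3.png

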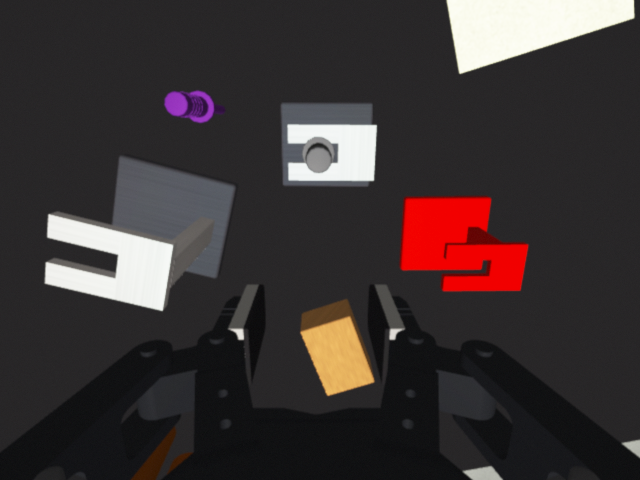

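```bash
python3 - <<'E'
import cv2
a=cv2.imread("pics/w3.png")[95:195,270:385]
cv2.imwrite("pics/c3.png",cv2.resize(a,None,fx=6,fy=6,interpolation=cv2.INTER_CUBIC))
E
```

```text
(no output)
```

View pics/c3.png

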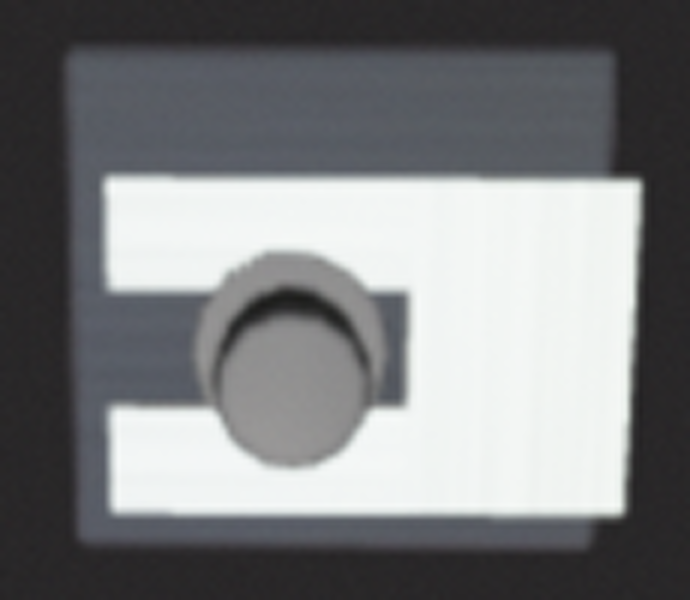

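```bash
python3 - <<'E'
from h import *
import pickle
c=pickle.load(open("w3.pkl","rb"))
g=lambda u,z: (rot(-SY)@(plane(c,(u[0]/6+270,u[1]/6+95),z)[:2]-SEAT)).round(4)
for n,u,z in [("f",(104,177),.125),("f",(111,515),.125),("b",(642,180),.125),("b",(626,516),.125),("sl",(105,291),.125),("sl",(108,406),.125),("slotend",(407,348),.125),("top",(294,390),.19),("collar",(290,345),.13)]: print(n,g(u,z))
E
```

```text
f [-0.0265  0.0255]
f [-0.0265 -0.0253]
b [0.0544 0.0253]
b [ 0.0545 -0.0253]
sl [-0.0267  0.0089]
sl [-0.0266 -0.0084]
slotend [0.0195 0.0005]
top [0.0017 0.0006]
collar [0.0015 0.0013]
```

```bash
sed -i 's/^SY=.*/SY=-0.238; SEAT=np.array([.5782,-.2169])/' h.py; python3 - <<'E'
from rig import ctrl,status,vision
from h import *
q=q_down(SY)
ctrl.move_gripper(.06,20)
ctrl.movep(np.r_[SEAT,.25],q)
print(ctrl.move_straight(np.r_[SEAT,.1463],v=.1,f_stop=8))
ctrl.move_gripper(0,40)
s=status.get_state();print(s["gripper_width"],s["position"],s["contact_force"].round(1))
ctrl.move_straight(np.r_[SEAT,.32],v=.15)
s=status.get_state();print(s["gripper_width"],s["position"],s["contact_force"].round(1),s["time_s"])
for n in("scene","side"): cv2.imwrite(f"pics/{n}1.png",vision.get_image(n))
a=cv2.imread("pics/scene1.png");b=cv2.imread("pics/side1.png")
S=vision.calibration("scene");D=vision.calibration("side")
out=[]
for im,c in((a,S),(b,D)):
    u=proj(c,s["position"]-[0,0,.05]); print(u, "tip pred",proj(c,s["position"]-[0,0,.1063])); x,y=int(u[0])-50,int(u[1])-65
    print("origin",x,y); out.append(cv2.resize(im[y:y+130,x:x+100],None,fx=4,fy=4,interpolation=cv2.INTER_CUBIC))
cv2.imwrite("pics/c4.png",np.hstack(out))
E
```

```text
False
0.019307220576989574 [ 0.57844553 -0.21694122  0.14673574] [-0.6  0.3  2. ]
0.01941465956494027 [ 0.57784529 -0.2167327   0.31892129] [-0.2 -0.9 -1.6] 15.1
[220.86716614 218.44093243] tip pred [224.94729455 238.00366051]
origin 170 153
[360.62830595 127.20371716] tip pred [359.39464977 144.78996147]
origin 310 62
```

View pics/c4.png

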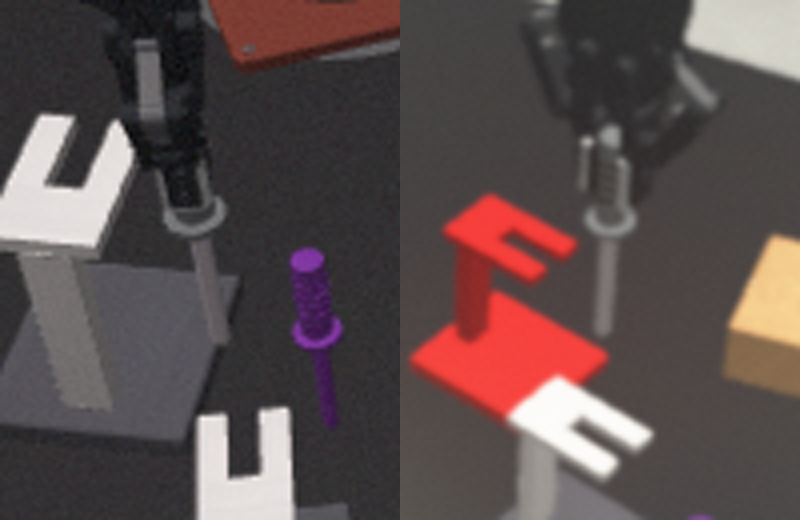

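```bash
python3 - <<'E'
from rig import ctrl,status,vision
from h import *
ctrl.movep(bal(-.07,-.045,.30),q_down(BY))
ctrl.move_straight(bal(-.07,-.045,.195),v=.15)
s=status.get_state();print(s["position"]-bal(-.07,-.045,.195),s["time_s"],s["gripper_width"],s["contact_force"])
for n in("scene","side"): cv2.imwrite(f"pics/{n}2.png",vision.get_image(n))
a=cv2.imread("pics/scene2.png");b=cv2.imread("pics/side2.png")
S=vision.calibration("scene");D=vision.calibration("side")
out=[]
for im,c in((a,S),(b,D)):
    w=proj(c,bal(-.07,-.045,.07)); t=proj(c,s["position"]-[0,0,.1063]); 
    x,y=int(w[0])-40,int(w[1])-50
    print("origin",x,y,"well",(w-[x,y])*5,"tip",(t-[x,y])*5); out.append(cv2.resize(im[y:y+80,x:x+80],None,fx=5,fy=5,interpolation=cv2.INTER_CUBIC))
cv2.imwrite("pics/c5.png",np.hstack(out))
E
```

```text
[ 6.18225256e-04 -8.97438716e-05  8.09639976e-04] 17.3583 0.019206773153623454 [0.4755656  0.4522619  0.29378231]
origin 306 162 well [201.17256576 250.16641225] tip [203.6786684  223.78801968]
origin 297 240 well [203.62074563 254.58271553] tip [203.54006915 230.00019307]
```

View pics/c5.png

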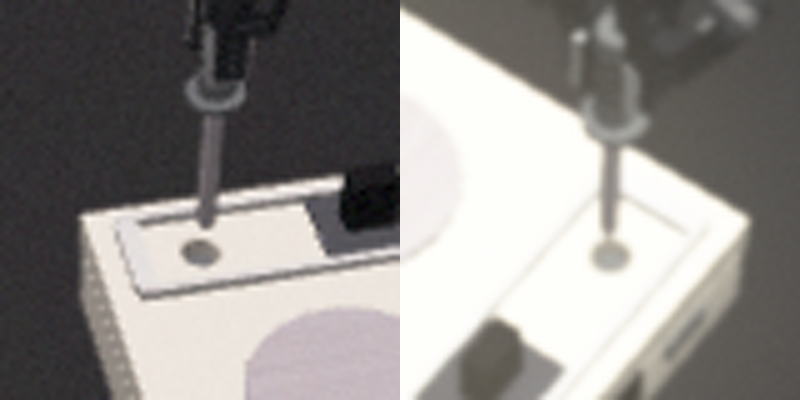

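```bash
python3 - <<'E'
from rig import ctrl,status,vision
from h import *
f0=status.get_state()["contact_force"]
r=ctrl.move_straight(bal(-.07,-.045,.172),v=.04,f_stop=3); s=status.get_state();print(r,s["position"][2],(s["contact_force"]-f0).round(2))
if s["position"][2]<.1745:
    r=ctrl.move_straight(bal(-.07,-.045,.154),v=.02,f_stop=9)
    s=status.get_state();print(r,s["position"],(s["contact_force"]-f0).round(2),s["time_s"])
    for i in range(3):
        ctrl.dwell(.4);s=status.get_state();print(s["position"][2],(s["contact_force"]-f0).round(2))
    cv2.imwrite("pics/side3.png",vision.get_image("side"))
E
```

```text
False 0.17202667298237057 [ 0.53  0.39 -0.56]
True [0.46924529 0.11201827 0.16045068] [-1.07 -0.03  7.88] 18.8167
0.1604390149968484 [-1.28  0.35  7.38]
0.16045798006713105 [-0.53  0.35  7.56]
0.1604594293192112 [-1.43  0.37  8.3 ]
```

```bash
python3 - <<'E'
from rig import ctrl,status,vision
from h import *
ctrl.dwell(.2)
ctrl.move_straight(bal(-.07,-.045,.30),v=.12)
ctrl.movep(np.r_[SEAT,.31],q_down(SY))
ctrl.move_straight(np.r_[SEAT,.25],v=.15)
s=status.get_state();print(s["position"],s["time_s"],s["gripper_width"],s["contact_force"])
for n in("scene","side"): cv2.imwrite(f"pics/{n}4.png",vision.get_image(n))
a=cv2.imread("pics/scene4.png");b=cv2.imread("pics/side4.png")
S=vision.calibration("scene");D=vision.calibration("side")
out=[]
for im,c in((a,S),(b,D)):
    w=proj(c,np.r_[SEAT,.125]); t=proj(c,s["position"]-[0,0,.1063]); 
    x,y=int(w[0])-40,int(w[1])-50
    print("origin",x,y,"seat",(w-[x,y])*5,"tip",(t-[x,y])*5); out.append(cv2.resize(im[y:y+80,x:x+80],None,fx=5,fy=5,interpolation=cv2.INTER_CUBIC))
cv2.imwrite("pics/c6.png",np.hstack(out))
E
```

```text
[ 0.57849079 -0.21634539  0.25063802] 23.4417 0.018883865319624743 [-0.45083104 -0.29840055 -0.4061946 ]
origin 190 215 seat [202.89369851 251.52613297] tip [198.40389857 223.23548688]
origin 317 120 seat [202.59761621 250.3978861 ] tip [203.51584429 223.85343551]
```

View pics/c6.png

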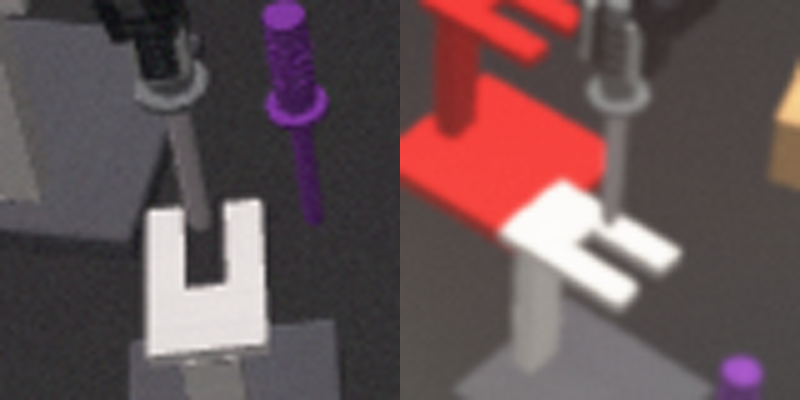

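```bash
python3 - <<'E'
from rig import ctrl,status,vision
from h import *
r=ctrl.move_straight(np.r_[SEAT,.1455],v=.05,f_stop=5)
s=status.get_state();print(r,s["position"],s["contact_force"].round(2),s["time_s"])
for n in("scene","side"): cv2.imwrite(f"pics/{n}5.png",vision.get_image(n))
a=cv2.imread("pics/scene5.png");b=cv2.imread("pics/side5.png")
S=vision.calibration("scene");D=vision.calibration("side")
out=[]
for im,c in((a,S),(b,D)):
    w=proj(c,np.r_[SEAT,.125]); x,y=int(w[0])-40,int(w[1])-50
    out.append(cv2.resize(im[y:y+80,x:x+80],None,fx=5,fy=5,interpolation=cv2.INTER_CUBIC))
cv2.imwrite("pics/c7.png",np.hstack(out))
E
```

```text
True [ 0.57823393 -0.21688765  0.14672962] [-0.91 -0.    5.05] 25.4917
```

View pics/c7.png

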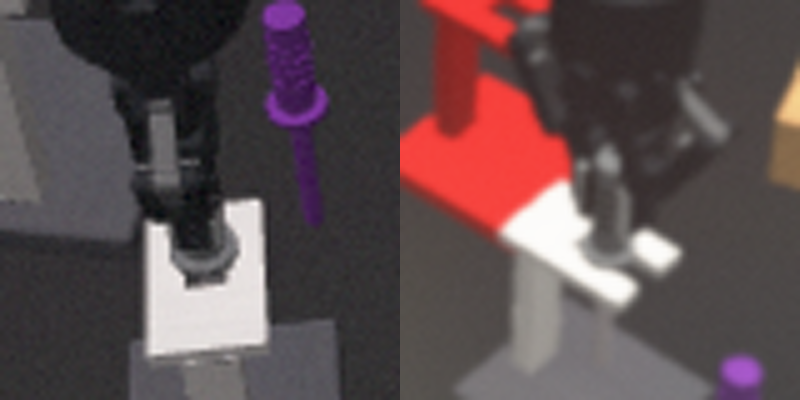

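The collar has landed on the fork at the same height as at pickup (TCP z 0.1467). Next I release, retreat and check.

```bash
python3 - <<'E'
from rig import ctrl,status,vision
from h import *
ctrl.move_gripper(.05,20); ctrl.dwell(.2)
ctrl.move_straight(np.r_[SEAT,.25],v=.1)
ctrl.movep(np.r_[SEAT+rot(SY)@[0,-.05],.32],q_down(SY)); ctrl.dwell(.5)
c=vision.calibration("wrist");w=vision.get_image("wrist")
a=vision.get_image("scene");b=vision.get_image("side")
cv2.imwrite("pics/scene6.png",a)
cr=lambda im,x,y,s,k: cv2.resize(im[y:y+s,x:x+s],(400,300) if 0 else (k,k),interpolation=cv2.INTER_CUBIC)
top=np.hstack([cr(a,190,225,90,300),cr(b,320,130,90,300)]);bot=np.hstack([cr(w,275,95,100,300),cr(a,310,175,120,300)])
cv2.imwrite("pics/c8.png",np.vstack([top,bot]))
print(status.get_state()["time_s"],proj(c,np.r_[SEAT,.19])-[275,95],proj(c,np.r_[SEAT,.13])-[275,95])
E
```

```text
28.4667 [41.83040224 63.35778899] [41.67105472 56.85096909]
```

View pics/c8.png

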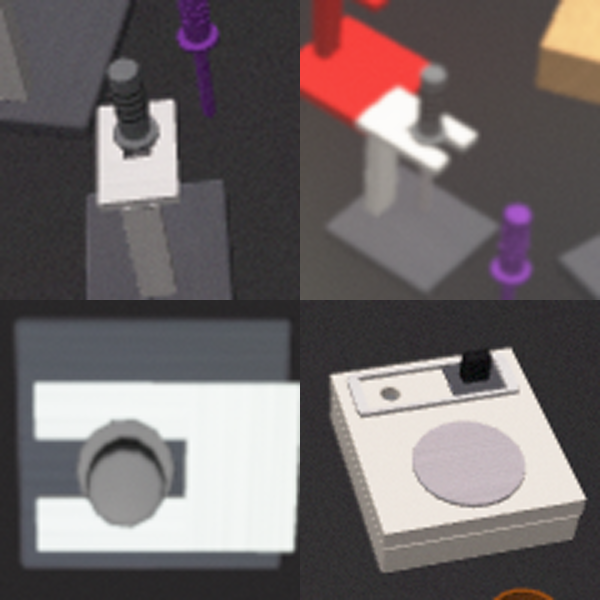

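View pics/scene6.png

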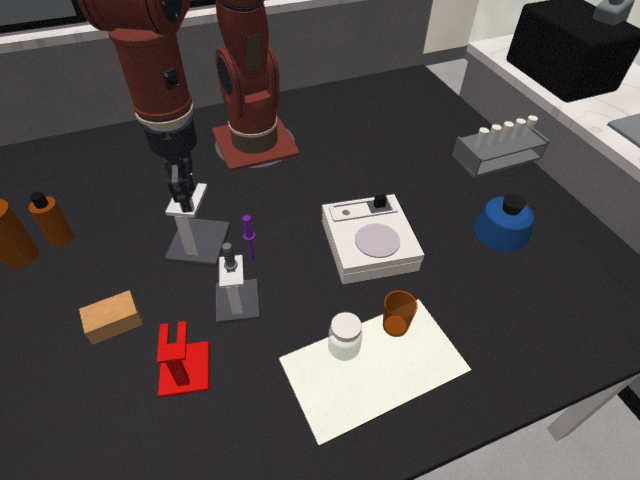

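The stylus hangs upright in the fork at (231,265). The shutter is open at (379,203), the well is visible at (347,212), and the jar, beaker and carton are where they were.

```bash
python3 -c "
from rig import job
job.job_done()"
```

```text
the job is handed in; nothing more can be done
```

I opened the shutter, pressed the reset button with the stylus, hung the stylus back in the fork and handed the job in at about 28.5 s. The interface gave no verdict, so the results below are my own checks.

- **Shutter:** I gripped it by its block and slid it until the arm's force limit tripped at y +45.1 mm in the balance's frame, where the end stop is expected. The final picture still shows it fully open.
- **Button:** I held it down for about 1.4 s at about 7.5 N. The tool height was 0.1604 m, against 0.1603 m expected for fully down. I judged the press from force and height, since the button itself cannot be seen under the stylus. I did not measure the button's return either; the well is simply clear of the stylus now.
- **Stylus:** The collar touched down at the same height as at pickup (tool at z 0.1467 m). After release, the wrist, scene and side views show it upright and centred in the slot.
- **Bystanders:** By eye, the jar, beaker and carton look unmoved between the first and last scene pictures, and the gripper is clear of everything.

The one disagreement was a 3–7 mm offset in x between the side and scene cameras. I used their average and corrected it by about 1 mm with the wrist camera.

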